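Ease the dust extractor's filter cassette out on its spring

ROBOT

A 7-joint arm with a two-finger parallel gripper is mounted at the origin on the work surface. World frame = base frame: x ahead of the robot, y to its left, z up, the work surface at z = 0. Lengths are in m, angles in rad, forces in N, time in s.
With the tool pointing down it reaches from about 0.4 to 0.85 m from the base axis. Payload 10.4 kg.
Tool frame: the origin (TCP) lies midway between the tips of the shut fingers; the grasp point (between the pads) lies 19 mm behind it (manip.pinch_z is the distance from the TCP to the grasp point, in m); y points along the fingers, x is the direction in which the jaws open and shut, and the axes are right-handed (so a half turn about y gives the same grasp; the last joint's range is limited). The gripper opens to 85 mm and grips with 20 to 120 N. Pads are 22 mm wide; open, the fingers measure 114 mm over their backs; the gripper's body (76 mm by 85 mm) begins 54 mm behind the grasp point. The pads swing forward as they close: fully open they stand 13 mm farther back than shut.
Start: joints at [1.323, 0.332, -0.065, 1.46, 0.022, 1.35, -0.088], TCP at [0.139, -0.609, 0.196] pointing down, gripper open.
Joint ranges: [-2.6, 2.6], [-0.5, 2.12], [-1.47, 1.34], [0.16, 2.42], [-1.27, 4.41], [0.06, 2.06], [-2.6, 2.6]. Speed limits (rad/s): [2.22, 2.22, 2.79, 2.79, 3.14, 3.14, 3.14].

INTERFACE

Orientations are given as a unit quaternion [x, y, z, w].
In Python, from workcell import manip gives the robot as it stands.
- The arm moves only by the shell command python3 -m pendant 'ROWS' [OPENING] [FORCE]. ROWS is a JSON object of lists of equal length, an entry for each row: "offset": the shift along the tool's x, y, z scaled (see below), a list of three; "turn": the turn, a rotation vector about the tool's x, y, z scaled (see below), a list of three. A call has 1 to 12 rows; each row is the pose to reach, as a shift and turn from the pose measured when the call began, along the tool's axes at that moment; what a row does not reach only later rows make up. The controller multiplies each number of a shift by 200 mm and each number of a turn by 45 degrees. A row lasts 1/8 s, in which the tool goes at most 62.5 mm and 10.7 degrees, less where a joint would pass 70% of its speed; a pose out of reach is approached as far as the arm can. A call with a number of a shift or a turn outside -1 to 1 is refused whole. A call with a gripper value outside its range is refused whole. OPENING is the opening in per cent of the stroke, from 0 (shut) to 100 (fully open), set as the call begins (- or left out, the last holds). The fingers move at their own pace and stop on an object; FORCE is the grip in N (left out, the last holds). Time passes only in rows, so rows that repeat a pose let the fingers close. It gives the time, the measured TCP pose, the force and the opening at its end, in the units of the state.
- manip.get_obs(): the state, without advancing time (a new reading comes with each control period).
- manip.camera(name): name is "scene" or "top" or "wrist"; returns (picture, depth): 400x640x3 uint8, red, green, blue; 400x640 float32, m along the optical axis (not along the pixel's ray), 0 where there is no reading.
- manip.camera_model(name): a dict with "intrinsics" (3x3 intrinsics, pixels), "R" (3x3) and "t" (3): a world point X has camera coordinates R X + t; the wrist camera has in their place "tool_from_camera" (4x4, takes a point from camera to tool coordinates, whose origin is the TCP and whose axes are the tool frame's). Camera axes: x right, y down, z forward; pixel columns grow to the right and rows downward; lengths in m; the calibration is good to about 2 mm. A picture is of the moment at which its call begins: read the wrist's pose just before it. camera_model takes no time and is no camera call.
- manip.hand_in(): hands the job in, once; it reports no verdict.
The state is a dict: "clock": time; "joint_pos": joint angles; "joint_velocities": joint speeds; "tau": joint torques, N m; "position": TCP position; "ee_rot": TCP orientation; "ft_force": force on the tool from outside, world axes, zero at the start; "torque": the same for the moment, N m; "grip_width": opening from 0.0 (shut) to 1.0 (fully open).
Only numpy, scipy, OpenCV 4.12 (cv2) and the standard library are available. Lean on these libraries where they do the work, as an engineer would, in place of code of your own. Each camera call takes 0.05 s, during which the arm holds its last target. There are 200 camera calls.

TASK

The bench dust extractor's filter is due for cleaning: press its release button with one fingertip and, while the button is still down, catch the filter cassette that springs out on the other finger. Let the cassette ease out against that finger until its spring is spent, so that it stays on its own less than half way out, then take the hand away. Do not let it shoot out, pick nothing up, and leave the pots and tools around the machine where they stand.

Things in the scene. Friction and masses are not known exactly. Their poses are not given: they have to be found in the camera images.
- extractor: bench dust extractor, light grey steel machine, fixed. Origin on the table under the middle of its 260 x 222 mm base; x from its front to its back, y to the left as one faces its front, z up. Base = filter bay, top 72 mm above the table, front face at x = -130 mm. The blower housing on it (184 mm high, spigot to 231) is set back and begins at x = -38 mm: above the bay's front 90 mm is free space
- eject_button (a joint): travel in m of the black release button (22 wide x 24 high, centre 40 mm above the table, 70 mm left of the machine's middle). 0 = out, 18 mm proud of the bay's face; pressed level into the face (machine's +x), spring 2 N rising to 4.5 N at its stop at 0.010. The catch lets go at about 0.006. It springs back when released
- button_face (a point): middle of the release button's outer face (148 mm in front of the machine's origin when out)
- cassette_slide (a joint): how far in m the filter cassette has come out of the front (machine's -x): 0 = shut and latched, 0.150 = right out at its stop. Runs level and easily (0.25 to 0.4 kg, 0.35 N friction). The spring behind it pushes with 6.5 N falling to 2.6 N over the first 30 mm, then no more; let go before that it shoots right out
- cassette_face (a point): middle of the outer face of the cassette's front panel, 39 mm above the table, 25 mm to the right of the machine's middle, so 95 mm from the button's middle; shut, it lies 6 mm in front of the bay's face
- cassette: the filter cassette: a grey filter frame inside the bay behind a plain flat black front panel 128 wide x 44 high x 6 mm thick (17 to 61 mm above the table), no handle. The panel's edge is 19 mm from the button's side. Origin at table height under the middle of the panel's back; axes as the machine's
- mug: grey unfired mug with a handle, 82 mm wide, 82 mm high, loose, standing in front of the cassette about 130 to 145 mm from its shut face, where a cassette that shoots out hits it. Origin under its middle
- glaze_jar: glass jar with white cap, 60 mm wide, 75 mm high, loose, to the left of the button. Origin under its middle
- wood_knife: flat wooden modelling knife, about 160 x 22 x 6 mm, loose, to the right of the cassette. Origin under it, near its middle
- sponge: yellow round sponge, 66 mm wide, 27 mm high, loose. Origin under its middle
- cup: small grey unfired cup, 72 mm wide, 70 mm high, loose. Origin under its middle
- bowl: red-brown bowl, 144 mm wide, 62 mm high, loose. Origin under its middle
- tool_pot: olive pot with upright tools, 72 mm wide, pot 85 mm high, tools to 185 mm, loose. Origin under its middle
- rolling_pin: wooden rolling pin, 410 mm long along its own x axis, 56 mm thick, loose. Origin under its middle

How it is judged:
By the outcome, as a careful person would: the job done as asked, in the order asked, and still so for the second after the job is handed in, with the robot touching nothing.
It also fails if it takes over 35 s, if anything falls off the work surface, if the arm or the gripper's body presses on something with over 40 N, if the wrist force passes 120 N, or if a joint passes its speed limit or range.

## Working session

There is one attempt and no reset: what is moved stays moved. The work goes in short steps, Python scripts to look and compute and a shell command to move; the robot and the scene stay as the last step left them, time stands still between calls to the robot, and variables do not carry over. Pictures are saved under pics/ and viewed, about 8 in all and at most 12, crops included, and the job is handed in when it is done.

```bash
mkdir -p pics; ls; python3 - <<'E'
from workcell import manip
import cv2,numpy as np
o=manip.get_obs();print({k:np.round(v,3).tolist() for k,v in o.items()},manip.pinch_z)
for n in("scene","top"):
    p,d=manip.camera(n);cv2.imwrite(f"pics/{n}0.png",p[:,:,::-1]);np.save(f"{n}d.npy",d);np.save(f"{n}p.npy",p)
    print(n,manip.camera_model(n))
print(manip.camera_model("wrist"))
E
```

```text
pics
{'clock': 0.0, 'joint_pos': [1.323, 0.333, -0.065, 1.461, 0.022, 1.35, -0.089], 'joint_velocities': [0.0, 0.002, -0.0, -0.001, 0.002, 0.001, -0.0], 'tau': [-0.001, -62.544, 0.049, -39.161, 0.016, 0.01, -0.0], 'position': [0.139, -0.609, 0.195], 'ee_rot': [-0.553, 0.441, -0.44, 0.553], 'ft_force': [-0.567, -0.515, 0.986], 'torque': [0.026, -0.062, -0.029], 'grip_width': 0.998} 0.0187
scene {'intrinsics': array([[485.63498503,   0.        , 318.64412148],
       [  0.        , 485.63498503, 194.41471201],
       [  0.        ,   0.        ,   1.        ]]), 'R': array([[-0.44786692,  0.89403253, -0.01100293],
       [ 0.54756589,  0.264534  , -0.79384718],
       [-0.70681455, -0.36156272, -0.60801775]]), 't': array([ 0.13709228, -0.29189057,  1.82134706])}
top {'intrinsics': array([[383.00969162,   0.        , 322.860585  ],
       [  0.        , 383.00969162, 198.26458411],
       [  0.        ,   0.        ,   1.        ]]), 'R': array([[-0.04757637, -0.99884736, -0.00635987],
       [-0.97314852,  0.04778597, -0.2251632 ],
       [ 0.22520758, -0.00452335, -0.97430031]]), 't': array([0.12155759, 0.55593873, 1.07558759])}
{'intrinsics': array([[295.53295579,   0.        , 323.56975174],
       [  0.        , 295.53295579, 198.4265649 ],
       [  0.        ,   0.        ,   1.        ]]), 'tool_from_camera': array([[ 9.99999591e-01, -2.70513583e-04, -8.63241888e-04,
        -5.88114432e-04],
       [ 7.34816772e-04, -3.13682840e-01,  9.49527533e-01,
        -1.77074877e-01],
       [-5.27644262e-04, -9.49527779e-01, -3.13682513e-01,
         8.06002712e-02],
       [ 0.00000000e+00,  0.00000000e+00,  0.00000000e+00,
         1.00000000e+00]])}
```

View pics/top0.png

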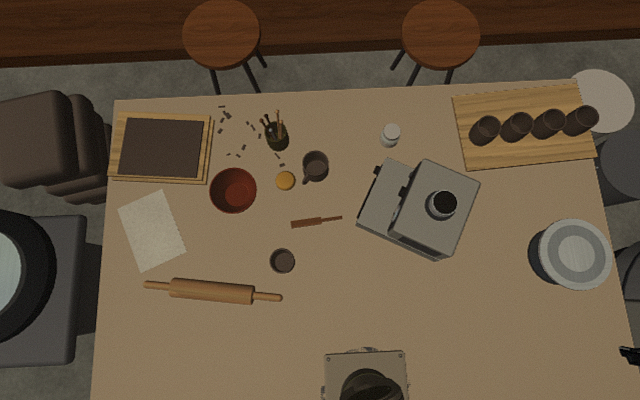

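View pics/scene0.png

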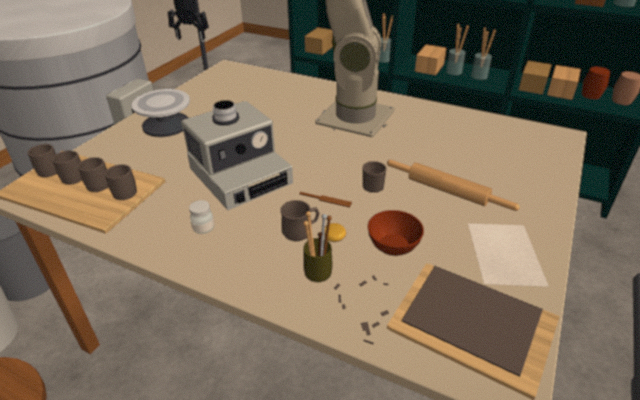

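The machine stands at about (420,205) in the top view. Its front faces image-left and slightly up (world +y, slightly +x), with the button at (377,170). The mug is at (315,165), the jar at (390,133) and the knife at (318,220).

```bash
cat >h.py <<'E'
from workcell import manip
import cv2,numpy as np
from scipy.spatial.transform import Rotation as Ro
def cloud(n,d,cm=None):
    cm=cm or manip.camera_model(n);K=cm["intrinsics"];v,u=np.indices(d.shape)
    P=np.stack([(u-K[0,2])/K[0,0]*d,(v-K[1,2])/K[1,1]*d,d],-1)
    return (P-cm["t"])@cm["R"]
E
python3 - <<'E'
from h import *
o=manip.get_obs();R=Ro.from_quat(o["ee_rot"]).as_matrix();print("tool axes cols\n",R.round(3))
for n in("top","scene"):
    d=np.load(n+"d.npy");p=np.load(n+"p.npy").astype(int);W=cloud(n,d)
    ok=(d>0)&(abs(W[...,0]-.55)<.25)&(abs(W[...,1]+.22)<.25)
    m=ok&(W[...,2]>.062)&(W[...,2]<.082)
    m8=cv2.morphologyEx(m.astype(np.uint8),cv2.MORPH_OPEN,np.ones((3,3)))
    k,l,s,c=cv2.connectedComponentsWithStats(m8)
    for i in range(1,k):
        if s[i,4]>60:
            q=W[l==i];print(n,"z.072",s[i],c[i].round(),cv2.minAreaRect(q[:,:2].astype(np.float32)),q[:,2].mean().round(4))
    m=ok&(W[...,2]>.17)&(W[...,2]<.2);q=W[m];print(n,"blower",cv2.minAreaRect(q[:,:2].astype(np.float32)),np.median(q[:,2]))
d=np.load("topd.npy");W=cloud("top",d)
for nm,(u,v) in dict(mug=(315,165),jar=(390,133),knife=(318,220),cup=(282,260),sponge=(285,180),btn=(377,170)).items():print(nm,W[v,u].round(3))
for n,b in(("top",(330,110,490,270,4)),("scene",(170,80,350,240,4))):
    p=np.load(n+"p.npy")[b[1]:b[3],b[0]:b[2],::-1];cv2.imwrite(f"pics/{n}c.png",cv2.resize(p,None,fx=4,fy=4,interpolation=cv2.INTER_CUBIC)[:600,:800])
E
```

```text
tool axes cols
 [[ 0.223 -0.     0.975]
 [-0.975  0.001  0.223]
 [-0.001 -1.    -0.   ]]
top z.072 [383 123  17  18 233] [391. 132.] ((0.7592206597328186, -0.12601113319396973), (0.04990484192967415, 0.05258413031697273), 33.7860221862793) 0.0743
top z.072 [473 128  15  14  66] [479. 136.] ((0.7333250641822815, -0.39202162623405457), (0.05805996432900429, 0.017732063308358192), 39.08113098144531) 0.0721
top z.072 [ 357  158   56   78 2152] [384. 196.] ((0.5608532428741455, -0.0888841301202774), (0.09406624734401703, 0.22357122600078583), 63.642723083496094) 0.072
top blower ((0.49924421310424805, -0.20413073897361755), (0.17159737646579742, 0.22127856314182281), 62.08608627319336) 0.18376375174077741
scene z.072 [ 205  152   87   43 1703] [248. 172.] ((0.5517906546592712, -0.10619159042835236), (0.13176153600215912, 0.22355225682258606), 61.77320098876953) 0.0719
scene z.072 [109 169  19   8  91] [118. 173.] ((0.7339068055152893, -0.43907323479652405), (0.022169023752212524, 0.052213042974472046), 49.99298858642578) 0.0722
scene z.072 [108 176  26  12 145] [121. 183.] ((0.763679027557373, -0.3965519666671753), (0.032817292958498, 0.07161173969507217), 58.855499267578125) 0.0724
scene z.072 [189 200  21  16 266] [199. 208.] ((0.7591837048530579, -0.12561555206775665), (0.05430223420262337, 0.05151614174246788), 2.4928536415100098) 0.0731
scene blower ((0.5007572770118713, -0.20496568083763123), (0.17712150514125824, 0.22276780009269714), 62.39272689819336) 0.18384862601648247
mug [0.685 0.114 0.006]
jar [ 0.752 -0.12   0.078]
knife [0.506 0.113 0.008]
cup [0.39  0.227 0.005]
sponge [0.635 0.21  0.022]
btn [ 0.644 -0.075  0.052]
```

View pics/topc.png

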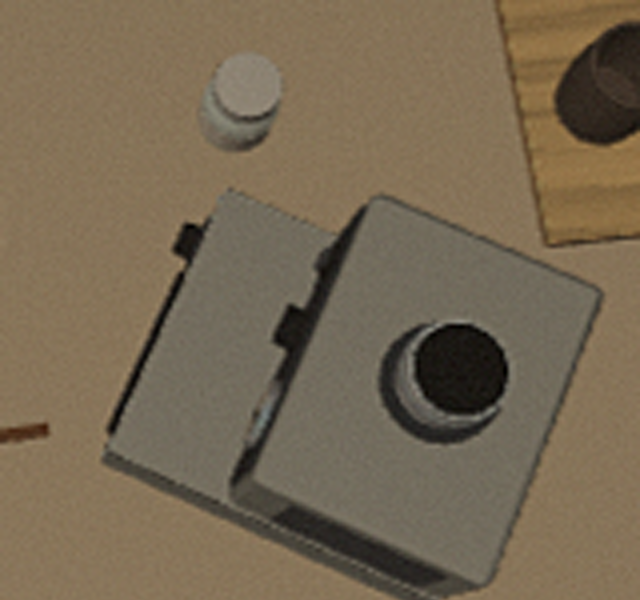

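```bash
python3 -m pendant '{"offset":[[0,-0.4,0],[-0.2,-0.7,0.2],[-0.5,-0.8,0.5],[-0.75,-0.8,0.75],[-1,-0.8,1],[-1,-0.8,1],[-1,-0.8,1]],"turn":[[0,0,0],[0,-0.1,0],[0,-0.2,0],[0,-0.35,0],[0,-0.5,0],[0,-0.5,0],[0,-0.5,0]]}' 100
cat >>h.py <<'E'
yaw=np.radians(-117.8);M=np.array([[np.cos(yaw),-np.sin(yaw),0],[np.sin(yaw),np.cos(yaw),0],[0,0,1]]);O=np.array([.5216,-.1635,0])
def go(xm,ym,z):
    o=manip.get_obs();R=Ro.from_quat(o["ee_rot"]).as_matrix();p=np.array(o["position"])
    T=np.c_[M[:,1],[0,0,-1],-M[:,0]]
    print("t",o["clock"],"machine pos mm",((p-O)@M*1e3).round(1),"F mach",(np.array(o["ft_force"])@M).round(2),"grip",o["grip_width"])
    print("offset",(R.T@(O+M@[xm,ym,z]-p)/.2).round(3),"turn",(Ro.from_matrix(R.T@T).as_rotvec()/np.radians(45)).round(3))
E
python3 -c "
from h import *;go(-.195,.02,.3)"
```

```text
clock: 0.98
position: [0.2927, -0.3657, 0.3565]
ee_rot: [-0.629, 0.322, -0.322, 0.63]
ft_force: [-0.3, -1.5, -0.5]
grip_width: 1.003
t 0.975 machine pos mm [ 285.6 -108.1  356.5] F mach [ 1.48  0.4  -0.46] grip 1.0025825243985134
offset [-0.494  0.284  2.437] turn [-0.001 -0.586  0.001]
```

```bash
python3 -m pendant '{"offset":[[-0.05,0,0.25],[-0.1,0,0.5],[-0.15,0,0.8],[-0.2,0,1],[-0.2,0,1]],"turn":[[0,-0.1,0],[0,-0.2,0],[0,-0.3,0],[0,-0.4,0],[0,-0.4,0]]}'
python3 -c "
from h import *;go(-.195,.02,.3)"
```

```text
clock: 1.6
position: [0.4329, -0.214, 0.3562]
ee_rot: [-0.672, 0.218, -0.218, 0.673]
ft_force: [0.4, -0.4, 0.3]
grip_width: 0.999
t 1.6 machine pos mm [ 86.  -54.9 356.2] F mach [0.16 0.57 0.29] grip 0.9991545252732665
offset [0.174 0.283 1.443] turn [-0.002 -0.179 -0.   ]
```

```bash
python3 -m pendant '{"offset":[[0,0,0.25],[0.05,0,0.5],[0.1,0,0.8],[0.12,0,1],[0.12,0,1],[0.12,0,1]],"turn":[[0,-0.1,0],[0,-0.18,0],[0,-0.18,0],[0,-0.18,0],[0,-0.18,0],[0,-0.18,0]]}'
python3 -c "
from h import *;go(-.195,.02,.2)"
```

```text
clock: 2.35
position: [0.5692, -0.068, 0.356]
ee_rot: [-0.686, 0.171, -0.17, 0.686]
ft_force: [-0.7, -0.1, 0.5]
grip_width: 0.998
t 2.35 machine pos mm [-106.7   -2.4  356. ] F mach [ 0.46 -0.59  0.48] grip 0.9982670547439759
offset [0.112 0.78  0.442] turn [-0.    -0.002 -0.001]
```

Move out first, then down to z=0.2, and take a close look.

```bash
python3 -m pendant '{"offset":[[0.06,0,0.25],[0.11,0.1,0.44],[0.11,0.4,0.44],[0.11,0.7,0.44],[0.11,0.78,0.44],[0.11,0.78,0.44],[0.11,0.78,0.44]],"turn":[[0,0,0],[0,0,0],[0,0,0],[0,0,0],[0,0,0],[0,0,0],[0,0,0]]}'
python3 - <<'E'
from h import *
go(-.195,.02,.015)
o=manip.get_obs();p,d=manip.camera("wrist");cv2.imwrite("pics/w1.png",p[:,:,::-1])
R=Ro.from_quat(o["ee_rot"]).as_matrix();C=manip.camera_model("wrist");X=C["tool_from_camera"]
Rw=R@X[:3,:3];tw=R@X[:3,3]+o["position"]
W=cloud("w",d,dict(intrinsics=C["intrinsics"],R=Rw.T,t=-Rw.T@tw))
Q=(W-O)@M;np.save("Q.npy",Q);np.save("wd.npy",d)
b=(d>0)&(abs(Q[...,2]-.072)<.004)&(Q[...,0]<-.06)&(Q[...,0]>-.2)&(abs(Q[...,1])<.13)
q=Q[b];print("bay top",len(q),q[:,2].mean(),q.min(0),q.max(0))
# front edge fit
pts=[]
for y in np.arange(-.1,.1,.01):
    s=q[abs(q[:,1]-y)<.005]
    if len(s)>5:pts.append((y,np.percentile(s[:,0],1)))
pts=np.array(pts);print(np.c_[pts].round(4).tolist(),np.polyfit(*pts.T,1))
f=(d>0)&(Q[...,2]>.03)&(Q[...,2]<.05)&(Q[...,0]<-.11)&(Q[...,0]>-.17)&(abs(Q[...,1])<.12)
s=Q[f]
for y in np.arange(-.1,.1,.01):
    a=s[abs(s[:,1]-y)<.005]
    if len(a)>3:print(round(y,2),np.percentile(a[:,0],[5,50,95]).round(4),len(a))
E
```

```text
clock: 3.22
position: [0.6311, -0.0008, 0.2029]
ee_rot: [-0.686, 0.17, -0.172, 0.687]
ft_force: [0.8, 0.4, 0.1]
grip_width: 1.0
t 3.225 machine pos mm [-195.    20.9  202.9] F mach [-0.74  0.46  0.07] grip 1.0004508716848797
offset [-0.007  0.94  -0.002] turn [-0.003 -0.004  0.004]
bay top 8719 0.07099885284192922 [-0.12835645 -0.11237704  0.06801842] [-0.06000575  0.1094829   0.07343971]
[[-0.1, -0.1276], [-0.09, -0.1275], [-0.08, -0.1273], [-0.07, -0.1272], [-0.06, -0.1274], [-0.05, -0.127], [-0.04, -0.1271], [-0.03, -0.1274], [-0.02, -0.1269], [-0.01, -0.1271], [-0.0, -0.1273], [0.01, -0.127], [0.02, -0.1273], [0.03, -0.1267], [0.04, -0.1267], [0.05, -0.127], [0.06, -0.1273], [0.07, -0.1271], [0.08, -0.1269], [0.09, -0.1272]] [ 0.00219859 -0.12714807]
-0.1 [-0.128  -0.1275 -0.127 ] 53
-0.09 [-0.1339 -0.1334 -0.1273] 28
-0.08 [-0.1339 -0.1333 -0.1149] 70
-0.07 [-0.1339 -0.1333 -0.1149] 66
-0.06 [-0.1339 -0.1332 -0.1148] 66
-0.05 [-0.1339 -0.1333 -0.1149] 69
-0.04 [-0.134  -0.1331 -0.1149] 77
-0.03 [-0.1338 -0.1331 -0.1146] 74
-0.02 [-0.1338 -0.1331 -0.1148] 72
-0.01 [-0.1338 -0.1332 -0.1152] 70
-0.0 [-0.1338 -0.1331 -0.1153] 70
0.01 [-0.1338 -0.1332 -0.1154] 71
0.02 [-0.1337 -0.1332 -0.1152] 67
0.03 [-0.1336 -0.1332 -0.1159] 59
0.04 [-0.1334 -0.1272 -0.1254] 41
0.05 [-0.1313 -0.1274 -0.1267] 55
0.06 [-0.1452 -0.1424 -0.1309] 84
0.07 [-0.1454 -0.1449 -0.1393] 56
0.08 [-0.1452 -0.133  -0.1305] 44
0.09 [-0.1276 -0.127  -0.1267] 41
```

View pics/w1.png

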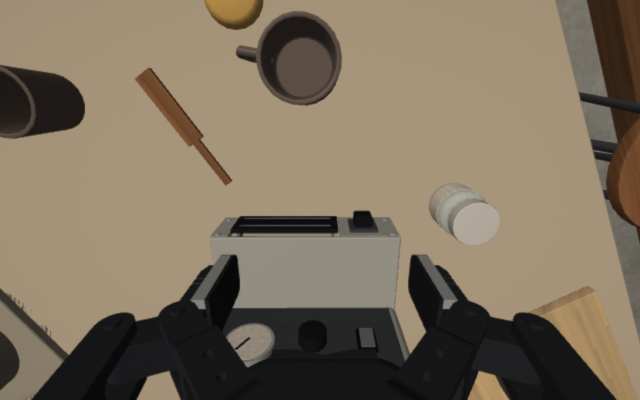

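```bash
python3 -c "
import numpy as np
Q=np.load('Q.npy')
for u,v in((228,182),(225,178),(300,98),(467,225),(362,213)):print(u,v,(Q[v,u]*1e3).round(1))"
python3 -m pendant '{"offset":[[-0.01,0.2,0],[-0.01,0.45,0],[-0.01,0.7,0],[-0.01,0.85,0],[-0.01,0.92,0],[-0.01,0.92,0],[-0.01,0.92,0]],"turn":[[0,0,0],[0,0,0],[0,0,0],[0,0,0],[0,0,0],[0,0,0],[0,0,0]]}'
python3 - <<'E'
from h import *
go(-.165,.0185,.018)
p,d=manip.camera("wrist");cv2.imwrite("pics/w2.png",p[:,:,::-1])
E
```

```text
228 182 [-176.1 -104.3    5.3]
225 178 [-181.2 -108.     4.3]
300 98 [-279.2   -2.2   72.4]
467 225 [-143.3  181.9   74. ]
362 213 [-145.2   68.    40.1]
clock: 4.15
position: [0.6312, 0.0006, 0.0207]
ee_rot: [-0.686, 0.169, -0.173, 0.687]
ft_force: [-0.2, 0.9, -0.6]
grip_width: 0.997
t 4.15 machine pos mm [-196.3   20.4   20.7] F mach [-0.75 -0.61 -0.56] grip 0.9968954390492479
offset [-0.009  0.013 -0.156] turn [-0.004 -0.003  0.007]
```

View pics/w2.png

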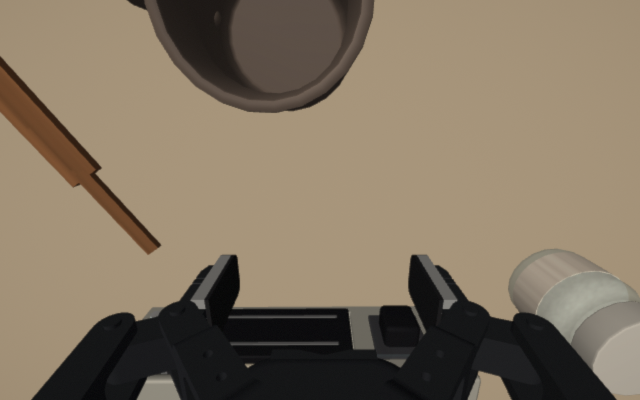

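```bash
python3 - <<'E'
from h import *
p,d=manip.camera("wrist");C=manip.camera_model("wrist");K=C["intrinsics"];X=C["tool_from_camera"]
v,u=np.indices(d.shape);P=np.stack([(u-K[0,2])/K[0,0]*d,(v-K[1,2])/K[1,1]*d,d],-1)@X[:3,:3].T+X[:3,3]
P*=1e3
for n,pts in dict(rfinger=[(413,262),(425,262),(432,262),(432,275),(440,290),(425,300)],lfinger=[(234,262),(225,262),(215,262),(205,275)],btn=[(385,325),(400,320),(415,325),(383,340),(400,310)],panel=[(230,330),(300,330),(340,330)]).items():
    print(n,[P[b,a].round(0).tolist() for a,b in pts])
m=(d>0)&(abs(P[...,1]+13)<25)&(P[...,2]>-14)&(P[...,2]<16)&(abs(P[...,0])<70)
for s in(1,-1):
    q=P[m&(P[...,0]*s>0)&(P[...,1]<2)];print(s,len(q),q.min(0).round(1),q.max(0).round(1),np.percentile(q,[2,50,98],axis=0).round(1).tolist())
E
```

```text
rfinger [[42.0, -53.0, 8.0], [45.0, -59.0, 12.0], [82.0, 22.0, -36.0], [45.0, -69.0, 11.0], [45.0, -80.0, 12.0], [42.0, -73.0, 2.0]]
lfinger [[-43.0, -53.0, 8.0], [-46.0, -58.0, 11.0], [-83.0, 21.0, -35.0], [-54.0, -62.0, 7.0]]
btn [[38.0, -27.0, -52.0], [48.0, -23.0, -51.0], [56.0, -27.0, -51.0], [37.0, -26.0, -64.0], [50.0, -13.0, -51.0]]
panel [[-63.0, -18.0, -63.0], [-16.0, -18.0, -63.0], [10.0, -19.0, -63.0]]Traceback (most recent call last):
  File "<stdin>", line 9, in <module>
    return umr_minimum(a, axis, None, out, keepdims, initial, where)
ValueError: zero-size array to reduction operation minimum which has no identity
```

```bash
python3 - <<'E'
from h import *
o=manip.get_obs();R=Ro.from_quat(o["ee_rot"]).as_matrix()
p,d=manip.camera("scene");W=cloud("scene",d);T=(W-o["position"])@R*1e3;Q=(W-O)@M
m=(d>0)&(abs(T[...,0])<75)&(abs(T[...,2])<25)&(T[...,1]<10)&(T[...,1]>-120)
for lo in range(-120,10,10):
    k=m&(T[...,1]>=lo)&(T[...,1]<lo+10)
    if k.any():print(lo,k.sum(),np.percentile(T[k],[5,50,95],axis=0).round(0).tolist())
v,u=np.where(m);print(u.min(),u.max(),v.min(),v.max())
a,b=int(np.median(u)),int(np.median(v));c=p[max(b-75,0):b+75,max(a-100,0):a+100,::-1];cv2.imwrite("pics/s2.png",cv2.resize(c,None,fx=4,fy=4,interpolation=cv2.INTER_CUBIC))
E
```

```text
-120 151 [[-63.0, -119.0, -14.0], [29.0, -115.0, 10.0], [72.0, -111.0, 17.0]]
-110 123 [[-68.0, -109.0, -10.0], [38.0, -104.0, 7.0], [73.0, -101.0, 14.0]]
-100 69 [[-65.0, -100.0, -7.0], [46.0, -96.0, 10.0], [72.0, -91.0, 13.0]]
-90 39 [[-50.0, -88.0, -9.0], [-42.0, -84.0, 7.0], [56.0, -81.0, 12.0]]
-80 43 [[-53.0, -79.0, -10.0], [46.0, -75.0, 5.0], [57.0, -70.0, 12.0]]
-70 43 [[-53.0, -69.0, -8.0], [44.0, -65.0, 6.0], [56.0, -61.0, 11.0]]
-60 30 [[-50.0, -60.0, -7.0], [-42.0, -57.0, 7.0], [55.0, -51.0, 11.0]]
-50 2 [[-44.0, -50.0, -12.0], [-44.0, -50.0, -9.0], [-44.0, -50.0, -6.0]]
238 289 165 201
```

View pics/s2.png

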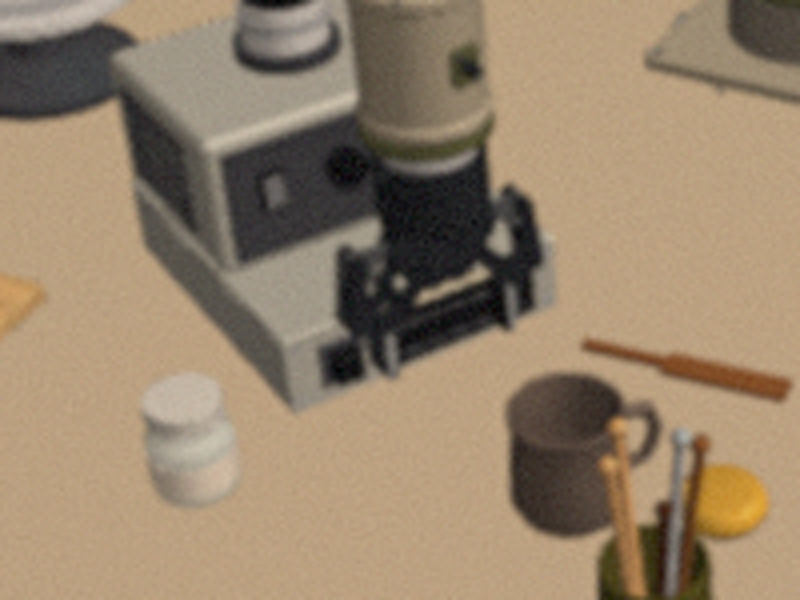

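The close views disagree with the stated TCP: both cameras put the open fingertips about 51 mm behind the reported TCP, so they are now at about z=72 mm and not lower. I'll go lower in checked steps.

```bash
python3 -m pendant '{"offset":[[-0.01,0.05,0],[-0.01,0.1,0],[-0.01,0.13,0],[-0.01,0.13,0]],"turn":[[0,0,0],[0,0,0],[0,0,0],[0,0,0]]}'
cat >>h.py <<'E'
def fing(names=("scene","wrist")):
    for n in names:
        o=manip.get_obs();R=Ro.from_quat(o["ee_rot"]).as_matrix();p,d=manip.camera(n);cm=manip.camera_model(n)
        if n=="wrist":
            X=cm["tool_from_camera"];Rw=R@X[:3,:3];cm=dict(intrinsics=cm["intrinsics"],R=Rw.T,t=-Rw.T@(R@X[:3,3]+o["position"]))
        W=cloud(n,d,cm);T=(W-o["position"])@R*1e3;Q=(W-O)@M*1e3
        for s in(1,-1):
            k=(d>0)&(abs(T[...,0]*s-50)<12)&(abs(T[...,2])<16)&(T[...,1]<0)&(T[...,1]>-88)&(Q[...,2]>12)
            if k.any():print(n,s,k.sum(),"tool y max",T[k][:,1].max().round(1),"mach lo",Q[k].min(0).round(1),"hi",Q[k].max(0).round(1))
        k=(d>0)&(abs(Q[...,1]+5)<25)&(Q[...,2]>25)&(Q[...,2]<48)&(Q[...,0]<-100)&(Q[...,0]>-300)&(abs(T[...,0])<38)
        if k.sum()>10:print(n,"panel x",np.median(Q[k][:,0]).round(1),k.sum())
        k=(d>0)&(abs(Q[...,1]-68)<9)&(Q[...,2]>31)&(Q[...,2]<48)&(Q[...,0]<-100)&(Q[...,0]>-160)
        if k.sum()>5:print(n,"btn x",np.percentile(Q[k][:,0],[5,50]).round(1),k.sum())
    return p
E
python3 - <<'E'
from h import *
go(-.165,.0185,-.02);fing()
E
```

```text
clock: 4.8
position: [0.6286, 0.0014, -0.0068]
ee_rot: [-0.686, 0.169, -0.172, 0.687]
ft_force: [0.2, -0.3, 0.8]
grip_width: 1.004
t 4.8 machine pos mm [-195.7   17.7   -6.8] F mach [0.14 0.33 0.85] grip 1.0035939485356102
offset [ 0.004  0.066 -0.154] turn [-0.003 -0.003  0.004]
scene 1 70 tool y max -47.5 mach lo [-207.    59.6   40.9] hi [-188.6   75.1   80.1]
scene -1 72 tool y max -49.9 mach lo [-208.4  -37.8   42.9] hi [-182.9  -22.5   81. ]
scene panel x -136.5 100
scene btn x [-146.9 -143.1] 20
wrist 1 2621 tool y max -47.1 mach lo [-208.7   59.2   41. ] hi [-184.4   74.1   81.9]
wrist -1 2622 tool y max -46.6 mach lo [-209.   -39.7   40.1] hi [-185.1  -24.8   81.5]
wrist panel x -133.7 595
wrist btn x [-145.8 -144.8] 366
```

```bash
python3 -m pendant '{"offset":[[0,0.03,0],[0,0.066,0],[0,0.066,-0.03],[0,0.066,-0.08],[0,0.066,-0.12],[0,0.066,-0.145],[0,0.066,-0.15],[0,0.066,-0.15]],"turn":[[0,0,0],[0,0,0],[0,0,0],[0,0,0],[0,0,0],[0,0,0],[0,0,0],[0,0,0]]}'
python3 - <<'E'
from h import *
go(-.155,.0185,-.02);p=fing();cv2.imwrite("pics/w3.png",p[:,:,::-1])
E
```

```text
clock: 5.9
position: [0.6153, -0.0249, -0.0191]
ee_rot: [-0.686, 0.169, -0.173, 0.687]
ft_force: [0.0, 0.5, 1.0]
grip_width: 0.998
t 5.9 machine pos mm [-166.3   18.2  -19.1] F mach [-0.49 -0.2   1.04] grip 0.9977813604337943
offset [ 0.002  0.004 -0.056] turn [-0.004 -0.003  0.006]
scene 1 68 tool y max -49.8 mach lo [-179.6   59.8   31. ] hi [-157.2   76.2   67.8]
scene -1 78 tool y max -48.1 mach lo [-178.7  -38.9   28.8] hi [-153.4  -22.2   67.3]
scene panel x -133.3 124
scene btn x [-147.1 -143.2] 13
wrist 1 2619 tool y max -47.2 mach lo [-178.9   59.2   28.2] hi [-155.2   73.9   69.1]
wrist -1 2609 tool y max -46.1 mach lo [-179.3  -39.5   26.7] hi [-154.4  -24.7   68.6]
wrist panel x -134.0 4665
wrist btn x [-159.2 -144.9] 416
```

View pics/w3.png

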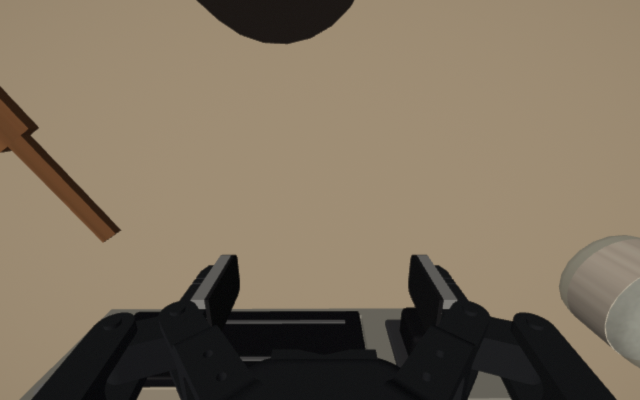

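The button finger is in line with the button at (400,330) and the other finger is over the panel, with nothing else near. Advancing slowly to first contact.

```bash
python3 -m pendant '{"offset":[[0,0,-0.015],[0,0,-0.03],[0,0,-0.045],[0,0,-0.055],[0,0,-0.06],[0,0,-0.06]],"turn":[[0,0,0],[0,0,0],[0,0,0],[0,0,0],[0,0,0],[0,0,0]]}'
python3 - <<'E'
from h import *
go(-.155,.0185,-.02);fing()
E
```

```text
clock: 6.75
position: [0.6102, -0.0343, -0.0191]
ee_rot: [-0.685, 0.168, -0.172, 0.687]
ft_force: [3.6, 3.3, -3.2]
grip_width: 1.001
t 6.75 machine pos mm [-155.6   18.1  -19.1] F mach [-4.58  1.65 -3.17] grip 1.000673313344638
offset [ 0.002  0.004 -0.003] turn [-0.006 -0.002  0.006]
scene 1 86 tool y max -47.9 mach lo [-169.1   60.6   29. ] hi [-140.4   79.6   67.3]
scene -1 73 tool y max -47.1 mach lo [-169.3  -38.6   27.7] hi [-140.2  -22.5   68.6]
scene panel x -133.5 132
scene btn x [-158.7 -145. ] 19
wrist 1 2965 tool y max -46.9 mach lo [-168.2   57.2   27.9] hi [-139.3   73.8   69.2]
wrist -1 2619 tool y max -46.5 mach lo [-168.1  -39.4   27.1] hi [-144.2  -24.9   68.6]
wrist panel x -133.3 2923
wrist btn x [-159.2 -151.3] 426
```

```bash
python3 -m pendant '{"offset":[[0,0,0],[0,0,0]],"turn":[[0,0,0],[0,0,0]]}'
python3 - <<'E'
from h import *
o=manip.get_obs();print((np.array(o["torque"])@M).round(2))
go(-.155,.0185,-.02)
C=None
p,d=manip.camera("wrist");cv2.imwrite("pics/w4.png",cv2.resize(p[200:400,100:540,::-1],None,fx=1.8,fy=1.8))
E
```

```text
clock: 7.1
position: [0.6102, -0.0342, -0.0191]
ee_rot: [-0.685, 0.168, -0.172, 0.687]
ft_force: [1.8, 2.2, -0.8]
grip_width: 1.001
[0.1  0.59 0.16]
t 7.1 machine pos mm [-155.7   18.1  -19.1] F mach [-2.79  0.61 -0.84] grip 1.0008575012822274
offset [ 0.002  0.005 -0.004] turn [-0.006 -0.001  0.006]
```

View pics/w4.png

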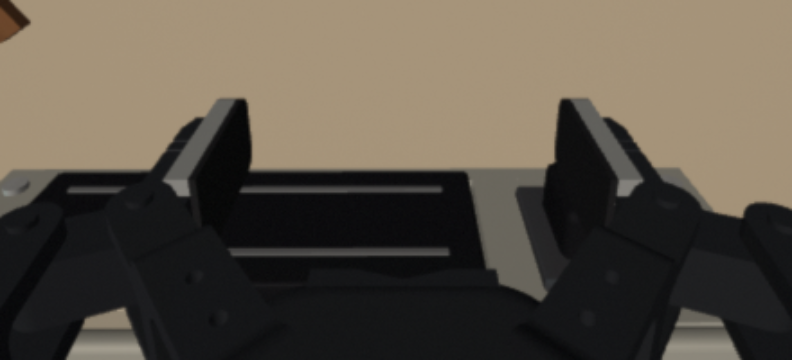

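```bash
python3 -m pendant '{"offset":[[0,0,-0.01],[0,0,-0.02],[0,0,-0.025],[0,0,-0.025],[0,0,-0.025]],"turn":[[0,0,0],[0,0,0],[0,0,0],[0,0,0],[0,0,0]]}'
python3 - <<'E'
from h import *
o=manip.get_obs();print((np.array(o["torque"])@M).round(2))
go(-.145,.0185,-.02);fing(("wrist",))
E
```

```text
clock: 7.78
position: [0.6083, -0.0377, -0.0191]
ee_rot: [-0.685, 0.168, -0.172, 0.688]
ft_force: [4.9, 3.9, -2.7]
grip_width: 1.0
[0.18 1.17 0.34]
t 7.775 machine pos mm [-151.7   18.   -19.1] F mach [-5.73  2.5  -2.66] grip 0.9998035318226043
offset [ 0.002  0.004 -0.034] turn [-0.008 -0.     0.007]
wrist 1 2966 tool y max -46.7 mach lo [-164.1   57.2   27.9] hi [-135.3   73.9   69.3]
wrist -1 2624 tool y max -47.1 mach lo [-164.3  -39.3   27.8] hi [-135.4  -24.9   68.7]
wrist panel x -133.3 2694
wrist btn x [-159.2 -152.3] 652
```

```bash
python3 -m pendant '{"offset":[[0,0,-0.008],[0,0,-0.015],[0,0,-0.015],[0,0,-0.015]],"turn":[[0,0,0],[0,0,0],[0,0,0],[0,0,0]]}'
python3 - <<'E'
from h import *
o=manip.get_obs();print((np.array(o["torque"])@M).round(2))
go(-.145,.0185,-.02);fing(("wrist",))
E
```

```text
clock: 8.32
position: [0.6075, -0.0391, -0.0189]
ee_rot: [-0.684, 0.167, -0.172, 0.689]
ft_force: [4.2, 5.3, -2.7]
grip_width: 1.0
[ 0.39  1.36 -0.08]
t 8.325 machine pos mm [-150.    18.   -18.9] F mach [-6.63  1.3  -2.71] grip 0.9996437100160125
offset [ 0.003  0.005 -0.025] turn [-0.01   0.     0.008]
wrist 1 2950 tool y max -47.0 mach lo [-162.3   57.2   28.3] hi [-133.6   73.8   69.4]
wrist -1 3344 tool y max -36.1 mach lo [-162.4  -39.9   16.8] hi [-133.5  -20.3   68.9]
wrist panel x -138.8 3188
wrist btn x [-158.5 -151.1] 677
```

The panel has come out to −138.8 and rests on the other finger with the button still down: caught. Now easing it out at about 25 mm/s.

```bash
python3 -m pendant '{"offset":[[0,0,0.01],[0,0,0.025],[0,0,0.04],[0,0,0.055],[0,0,0.07],[0,0,0.085],[0,0,0.1],[0,0,0.11],[0,0,0.12],[0,0,0.128],[0,0,0.135],[0,0,0.135]],"turn":[[0,0,0],[0,0,0],[0,0,0],[0,0,0],[0,0,0],[0,0,0],[0,0,0],[0,0,0],[0,0,0],[0,0,0],[0,0,0],[0,0,0]]}'
python3 - <<'E'
from h import *
o=manip.get_obs();print((np.array(o["torque"])@M).round(2))
go(-.145,.0185,-.02);fing(("wrist",))
E
```

```text
clock: 9.88
position: [0.62, -0.0154, -0.0187]
ee_rot: [-0.684, 0.167, -0.172, 0.689]
ft_force: [-0.5, 0.5, -0.1]
grip_width: 1.002
[-0.05  0.03 -0.  ]
t 9.875 machine pos mm [-176.9   18.   -18.7] F mach [-0.22 -0.64 -0.06] grip 1.0015210126395382
offset [ 0.003  0.005 -0.16 ] turn [-0.01   0.     0.007]
wrist 1 2610 tool y max -47.2 mach lo [-189.2   59.    28.8] hi [-165.1   73.8   69.7]
wrist -1 3433 tool y max -35.2 mach lo [-189.2  -39.8   16.1] hi [-160.3  -20.2   69.1]
wrist panel x -163.4 4243
wrist btn x [-145.7 -144.9] 338
```

```bash
python3 -m pendant '{"offset":[[0,0,0.005],[0,0,0.01],[0,0,0.015],[0,0,0.02],[0,0,0.025],[0,0,0.03],[0,0,0.03],[0,0,0.03]],"turn":[[0,0,0],[0,0,0],[0,0,0],[0,0,0],[0,0,0],[0,0,0],[0,0,0],[0,0,0]]}'
python3 - <<'E'
from h import *
go(-.20,.0185,-.02);p=fing(("wrist",));cv2.imwrite("pics/w5.png",p[:,:,::-1])
E
```

```text
clock: 10.92
position: [0.6227, -0.0101, -0.0187]
ee_rot: [-0.684, 0.167, -0.172, 0.689]
ft_force: [0.2, 0.3, 0.8]
grip_width: 0.997
t 10.925 machine pos mm [-182.8   17.9  -18.7] F mach [-0.38  0.01  0.79] grip 0.9970664693123006
offset [0.003 0.007 0.086] turn [-0.01   0.     0.007]
wrist 1 2619 tool y max -47.0 mach lo [-195.3   59.    28.6] hi [-171.2   73.4   69.6]
wrist -1 2615 tool y max -46.9 mach lo [-195.   -39.8   27.9] hi [-171.2  -25.1   69.1]
wrist panel x -163.4 3695
wrist btn x [-145.7 -144.8] 231
```

View pics/w5.png

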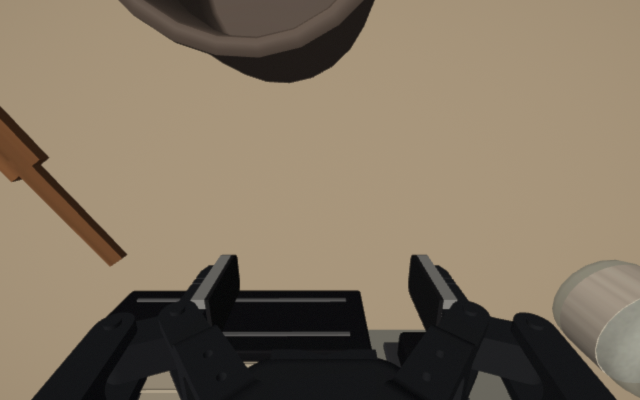

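The cassette stays at 30 mm (panel at v≈292–350) with the fingers about 8 mm clear of it, and the button is back out. Backing off a little further, then lifting.

```bash
python3 -m pendant '{"offset":[[0,0,0.02],[0,0,0.05],[0,0,0.06],[0,-0.1,0.06],[0,-0.3,0.06],[0,-0.55,0.06],[0,-0.8,0.06],[0,-1,0.06],[0,-1,0.06],[0,-1,0.06]],"turn":[[0,0,0],[0,0,0],[0,0,0],[0,0,0],[0,0,0],[0,0,0],[0,0,0],[0,0,0],[0,0,0],[0,0,0]]}'
python3 - <<'E'
from h import *
go(-.20,.0185,-.02);p=fing(("wrist",));p,d=manip.camera("scene");cv2.imwrite("pics/s5.png",p[:,:,::-1])
p,d=manip.camera("top");q=np.load("topp.npy");df=(np.abs(p.astype(int)-q).sum(2)>90).astype(np.uint8)
df=cv2.morphologyEx(df,cv2.MORPH_OPEN,np.ones((3,3)));k,l,s,c=cv2.connectedComponentsWithStats(df);print([r.tolist() for r in s[1:] if r[4]>12])
E
```

```text
clock: 12.22
position: [0.6264, -0.0005, 0.1818]
ee_rot: [-0.684, 0.167, -0.173, 0.688]
ft_force: [0.6, -0.0, -0.7]
grip_width: 1.003
t 12.225 machine pos mm [-193.    16.7  181.8] F mach [-0.26  0.54 -0.75] grip 1.0027235350127832
offset [0.003 1.009 0.027] turn [-0.01   0.     0.008]
wrist 1 2618 tool y max -46.0 mach lo [-205.3   57.5  228. ] hi [-181.6   72.4  270.2]
wrist -1 2608 tool y max -46.9 mach lo [-205.4  -40.9  228.5] hi [-181.8  -26.3  269.4]
wrist panel x -139.8 1285
wrist btn x [-145.4 -145. ] 90
[[390, 61, 8, 9, 35], [341, 86, 30, 93, 1272], [397, 87, 4, 6, 22], [397, 96, 42, 67, 763], [424, 163, 145, 237, 8045], [376, 166, 5, 6, 27], [398, 167, 21, 40, 253], [360, 182, 4, 5, 16], [425, 196, 22, 25, 155], [348, 210, 10, 6, 32], [408, 239, 40, 23, 310], [413, 254, 4, 5, 16], [416, 261, 4, 6, 19], [422, 275, 4, 6, 19], [429, 296, 5, 26, 96], [619, 346, 21, 20, 289], [389, 379, 7, 6, 27], [437, 382, 31, 18, 416], [401, 385, 19, 15, 236], [374, 386, 7, 6, 35], [360, 391, 3, 5, 15], [384, 390, 5, 5, 22], [358, 397, 6, 3, 17]]
```

View pics/s5.png

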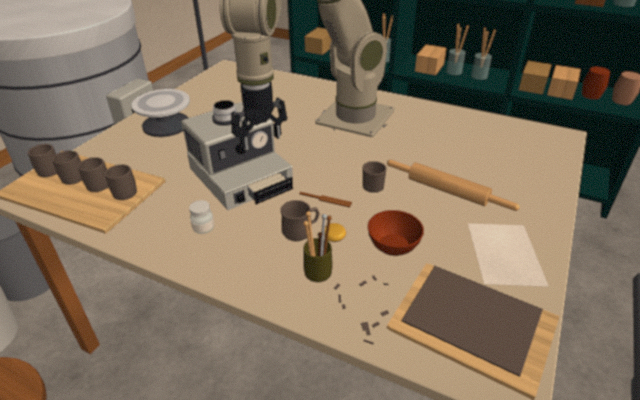

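The hand is clear, and the mug, jar and knife are where they were. The −139.8 panel reading disagrees with the earlier one and may include bay face points, so I'll check it before handing in.

```bash
python3 - <<'E'
from h import *
o=manip.get_obs();R=Ro.from_quat(o["ee_rot"]).as_matrix();p,d=manip.camera("wrist");cm=manip.camera_model("wrist")
X=cm["tool_from_camera"];Rw=R@X[:3,:3];Q=(cloud("w",d,dict(intrinsics=cm["intrinsics"],R=Rw.T,t=-Rw.T@(R@X[:3,3]+o["position"])))-O)@M*1e3
for a,b in((25,48),(56,66)):
    k=(d>0)&(abs(Q[...,1]+25)<55)&(Q[...,2]>a)&(Q[...,2]<b)&(Q[...,0]<-100)&(Q[...,0]>-300);print(np.percentile(Q[k][:,0],[1,5,25,50,75]).round(1))
E
```

```text
[-273.9 -163.7 -146.3 -138.1 -127.1]
[-298.1 -289.2 -163.1 -161.5 -159.3]
```

Panel top edge spans −163 to −158, so the front is still at −163.5 and the cassette is about 30 mm out. Handing in.

```bash
python3 -c "
from h import *;print(manip.hand_in())"
```

```text
the job is handed in; nothing more can be done
None
```

The job is done and handed in, at about 12 s of the 35 s allowed. One fingertip pressed the button, and the cassette sprang about 5 mm onto the other finger while the button was still down. I then eased it out at roughly 25 mm/s until the force on the hand fell to zero.

**Last checks:**
- **Cassette:** it stayed about 30 mm out of its 150 mm travel after the fingers left it. The panel front read −163.4 mm just after release and about −163.5 mm after lifting.
- **Button:** it is back out.
- **Surroundings:** the mug, jar, knife and other items look unmoved in the scene picture. The automatic before/after comparison of the top view was cluttered by the arm, so it didn't settle this.
- **Hand:** it is about 0.2 m clear above the machine, with nothing touching it. The highest force I read was about 7 N.

**Disagreements:**
- **Fingertip position:** both cameras showed the open fingertips about 47–50 mm behind the reported tool point, not the stated 13 mm. I set the height by the cameras.
- **Front face position:** the wrist camera put it about 3 mm from my estimate from the other cameras, so I judged contact by force.
- **Panel reading:** one automatic reading after lifting gave −139.8 mm because it included points on the frame and bay. The repeat check on the panel's edge confirmed the cassette hadn't moved.

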